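# Rack the paint-pot strip and change over the open pot

## Robot

A 6-joint arm with a two-finger parallel gripper is mounted at the origin on a cart in front of the work surface, level with it; the furniture and walls round the work are solid. World frame = base frame: x ahead of the robot, y to its left, z up, the work surface at z = 0. Lengths are in mm, angles in rad, forces in N, time in s.
With the tool pointing down it reaches from about 300 to 775 mm from the base axis. Payload 14.6 kg.
Tool frame: the origin (TCP) lies at the very end of the fingers, on their centre line; the grasp point (between the pads) lies 19 mm behind it; z points along the fingers, y is the line along which they close (so a half turn about z gives the same grasp; the last joint's range is limited). The gripper opens to 94 mm and grips with 3 to 60 N. Pads are 16 mm wide; open, the fingers measure 119 mm over their backs; the gripper's body (75 mm by 177 mm) begins 78 mm behind the grasp point.
Start: joints at [1.167, 0.3, 1.521, -0, 1.321, -0.067], TCP at [181.755, 519.09, 205.446] pointing down, gripper open.
Joint ranges: [-3.03, 3.03], [-0.79, 2.21], [0.23, 2.52], [-1.04, 4.18], [0, 3.07], [-2.55, 2.55]. Speed limits (rad/s): [2.22, 2.22, 2.57, 3.14, 3.14, 3.14].

## Interface

Orientations are given as [roll, pitch, yaw] about the fixed x, y, z axes, in that order (R = Rz(yaw) Ry(pitch) Rx(roll)).
In Python, from cell import manip, optics gives the robot as it stands.
- The arm moves only by the shell command python3 -m crank 'ROWS' [FORCE]. ROWS is JSON, a list of rows, each a list of 7 numbers: the opening in per cent of the stroke, from 0 (shut) to 100 (fully open), then the shift along the tool's x, y, z in mm, then the turn, a rotation vector about the tool's x, y, z in rad. A call has 1 to 10 rows; each row is the pose to reach, as a shift and turn from the pose commanded when the call began, along the tool's axes at that moment; what a row does not reach only later rows make up. A row lasts 1/10 s, in which the tool goes at most 50 mm and 8.59 degrees, less where a joint would pass 70% of its speed; a pose out of reach is approached as far as the arm can. A call with a gripper value outside its range is refused whole. The fingers move at their own pace and stop on an object; FORCE is the grip in N (left out, the last holds). Time passes only in rows, so rows that repeat a pose let the fingers close. It gives the time, the measured TCP pose, the force, the opening and the grip force at its end, in the units of the state.
- manip.read_state(): the state, without advancing time (a new reading comes with each control period).
- optics.camera(name): name is "scene" or "top" or "wrist"; returns (picture, depth): 400x640x3 uint8, red, green, blue; 400x640 float32, mm along the optical axis (not along the pixel's ray), 0 where there is no reading.
- optics.calibration(name): a dict with "camera_matrix" (3x3 intrinsics, pixels), "R" (3x3) and "t" (3): a world point X has camera coordinates R X + t. Camera axes: x right, y down, z forward; pixel columns grow to the right and rows downward; lengths in mm; the calibration is good to about 2 mm. A picture is of the moment at which its call begins: read the wrist's pose just before it. calibration takes no time and is no camera call; for the wrist camera it gives the pose at the moment of the call.
- manip.sign_off(): hands the job in; it is judged then, once.
The state is a dict: "clock": time; "joints": joint angles; "qd": joint speeds; "effort": joint torques, N m; "eef_pos": TCP position; "eef_rot": TCP orientation; "wrist_force": force on the tool from outside, world axes, zero at the start; "moment": the same for the moment, N m; "finger_gap": finger opening in mm; "finger_force": force on a finger pad.
Only numpy, scipy, OpenCV 4.12 (cv2) and the standard library are available. Lean on these libraries where they do the work, as an engineer would, in place of code of your own. Each camera call takes 0.05 s, during which the arm holds its last target. There are 200 camera calls.

## Task

Lower the loose strip of six paint pots into the empty front row of the wooden rack, every pot in its own hole and thumb lips to the rack's front like the strip behind it, keeping hold of it until it is fully home. The red pot must not dry out and green is the next colour: leave the red cap pressed fully shut and the green cap standing well open, at least two thirds of the way to upright, the other caps shut. Leave the strip behind in its place and do not knock over or shift the tools and pots lying about.

Things in the scene. Friction and masses are not known exactly. Their poses are not given: they have to be found in the camera images.
- strip_mid (a point): Centre of the loose pot strip, half-way up its rim. Off-white plastic: six round pots in a row joined at the top by one straight rim, 26 (x) x 194 (y) x 10 mm high, with round ends. Pot feet are 39 mm below this point; tops of shut caps 9.5 mm above it. Axes: y along the strip, z up, -x to its front (thumb lips), +x to the hinges. About 0.14 kg. Grip across the 26 mm rim.
- strip_front (a point): Middle of the strip's front rim face (thumb lip side), 13 mm in front of strip_mid, same axes. Pots are 15 mm wide at the foot, 18 mm from 4 mm up. Caps are 23 mm across. Left to right seen from the front: black, red, yellow, white, green, blue, at y = +84, +53, +22, -22, -53, -84 mm. An open cap hangs out up to 12 mm behind the rim.
- rack_front_row (a point): Where strip_mid lies when the strip is home in the empty front row, midway along it, 47 mm above the desk, 15 mm above the rack's top. Axes: -x to the rack's front, y along the row, z up. The back row is at x = +70 mm. Home, the rim rests on the row's two saddles and the feet almost touch the floors of the holes.
- rack: Wooden block screwed to the desk, 126 (x) x 218 (y) x 32 mm high, with two rows of six round blind holes, each 20.5 mm wide and 24.6 mm deep, spaced like the pots, the rows at x = -35 mm (front, empty) and +35 mm (back, taken). Each row has two pale saddles, 24 x 8 mm, 10 mm above the top, between the first two and the last two holes, to carry the rim. Origin at the underside's centre.
- back_strip_mid (a point): Centre (half-way up the rim) of a second strip of the same shape with brown, tan and grey caps that do not open, standing loose in the rack's back row, thumb lips to the rack's front. 36 mm lie free between its lips and the rim of a strip in the front row. Same axes as strip_mid.
- red_lip (a point): Middle of the tip of the red cap's thumb lip: a tongue 8 mm wide and 2.4 mm thick that sticks out forward from the cap's edge, 33.5 mm from the hinge line to its tip. Shut, the tip lies at x = -21, z = +9.6 mm from strip_mid, so the lip overhangs the rim's front face by 8 mm and can be lifted from below. Press a cap shut on its middle: a hard push on the lip tips the strip. Its axes turn with the cap.
- green_lip (a point): Middle of the tip of the green cap's thumb lip, likewise.
- red_hinge (a point): Middle of the red cap's hinge line (along the strip's y), at x = +12.5, z = +5.3 mm from strip_mid. Its axes turn with the cap.
- green_hinge (a point): Middle of the green cap's hinge line, likewise.
- cap_black (a joint): Hinge of the black cap: 0 = shut flat on its pot, grows as the cap swings up and back to a stop at 2.1 rad (1.57 = upright). A stiff little hinge (about 0.1 N at the lip): the cap stays where it is left. Shut at the start.
- cap_red (a joint): Hinge of the red cap: 0 = shut flat on its pot, grows as the cap swings up and back to a stop at 2.1 rad (1.57 = upright). A stiff little hinge (about 0.1 N at the lip): the cap stays where it is left. It stands open at the start, at 1.1 to 1.8.
- cap_yellow (a joint): Hinge of the yellow cap: 0 = shut flat on its pot, grows as the cap swings up and back to a stop at 2.1 rad (1.57 = upright). A stiff little hinge (about 0.1 N at the lip): the cap stays where it is left. Shut at the start.
- cap_white (a joint): Hinge of the white cap: 0 = shut flat on its pot, grows as the cap swings up and back to a stop at 2.1 rad (1.57 = upright). A stiff little hinge (about 0.1 N at the lip): the cap stays where it is left. Shut at the start.
- cap_green (a joint): Hinge of the green cap: 0 = shut flat on its pot, grows as the cap swings up and back to a stop at 2.1 rad (1.57 = upright). A stiff little hinge (about 0.1 N at the lip): the cap stays where it is left. Shut at the start.
- cap_blue (a joint): Hinge of the blue cap: 0 = shut flat on its pot, grows as the cap swings up and back to a stop at 2.1 rad (1.57 = upright). A stiff little hinge (about 0.1 N at the lip): the cap stays where it is left. Shut at the start.
- thinner_bottle: Bystander: clear brown bottle with white cap, 59 mm across, 198 mm tall, stands behind the rack; origin at the centre of its foot.
- vial_tub: Bystander: clear round tub full of white-capped vials, 61 mm across, 78 mm tall, stands behind the rack; origin at the centre of its foot.
- spool: Bystander: spool of red thread on wooden ends, 35 mm across, 44 mm tall, stands in front of the rack; origin at the centre of its foot.
- jar: Bystander: glass jar with red screw lid, 67 mm across, 81 mm tall, stands in front of the rack; origin at the centre of its foot.
- pliers: Bystander: red-handled pliers lying flat, 148x41x11 mm; origin at the middle of the underside, x along the length.
- glue_pot: Bystander: small white pot with blue lid, 47 mm across, 70 mm tall, stands behind the right half of the strip; origin at the centre of its foot.
- skiver: Bystander: leather tool with dark wooden handle lying in front of the strip, 126x22x22 mm; origin at the middle of the underside, x along the length.
- edge_beveler: Bystander: leather tool with red wooden handle lying behind the left half of the strip, 126x21x21 mm; origin at the middle of the underside, x along the length.

How it is judged (in metres and radians):
On the way:
1. the strip is home in the front row (within 5 mm) while the gripper still has hold of it (distance between strip_mid and rack_front_row below 0.005 m and contact force between the fingers and strip above 0.3 N), for 0.05 s.
At the end, for the whole second after the job is handed in: strip_mid within 3 mm of rack_front_row along each axis, turned under 0.04 rad from the row, leaning under 0.06 rad, lips to the rack's front; red cap under 0.1 rad, green over 1.0 rad and still, the other four under 0.15 rad; the strip behind within 6 mm of where it was (x of strip_mid in the frame of rack_front_row between -0.003 and 0.003 m and y of strip_mid in the frame of rack_front_row between -0.003 and 0.003 m and z of strip_mid in the frame of rack_front_row between -0.003 and 0.003 m and angle between the y axis of strip_mid and the y axis of rack_front_row, either way round below 0.04 rad and angle between the z axis of strip_mid and the z axis of rack_front_row, either way round below 0.06 rad and x of strip_front in the frame of rack_front_row below -0.008 m and value of joint cap_red below 0.1 rad and value of joint cap_green above 1 rad and value of joint each of cap_black, cap_yellow, cap_white, cap_blue below 0.15 rad and distance of back_strip_mid from where it was at the start of the episode below 0.006 m and velocity of joint cap_green between -0.05 and 0.05 rad/s); the robot touches nothing.
It fails at once if a bottle, jar, tub, pot or spool is shifted by more than 25 mm or tipped over (distance of any of thinner_bottle, vial_tub, spool, jar, glue_pot from where it was at the start of the episode above 0.025 m or angle between any of thinner_bottle, vial_tub, spool, jar, glue_pot's own z axis and vertical above 0.5 rad).
It fails at once if a tool lying by is shifted by more than 25 mm (distance of any of pliers, skiver, edge_beveler from where it was at the start of the episode above 0.025 m).
It fails at once if the strip behind is pulled out or shoved by more than 15 mm (distance of back_strip_mid from where it was at the start of the episode above 0.015 m).
It also fails if it takes over 59 s, if anything falls off the work surface, if the arm or the gripper's body presses on something with over 40 N, if the wrist force passes 120 N, or if a joint passes its speed limit or range.

## Working session

There is one attempt and no reset: what is moved stays moved. The work goes in short steps, Python scripts to look and compute and a shell command to move; the robot and the scene stay as the last step left them, time stands still between calls to the robot, and variables do not carry over. Pictures are saved under pics/ and viewed, at most 10 in all, crops included, and the job is handed in when it is done.

```bash
ls; mkdir -p pics
cat > h.py <<'E'
import numpy as np, cv2
from cell import manip, optics
def snap(n):
    c=optics.calibration(n); p,d=optics.camera(n); np.savez(f'{n}.npz',p=p,d=d,K=c["camera_matrix"],R=c["R"],t=c["t"]); return p,d,c
def cloud(n):
    z=np.load(f'{n}.npz'); d=z['d']; K=z['K']; v,u=np.mgrid[:400,:640]
    X=np.stack([(u-K[0,2])/K[0,0]*d,(v-K[1,2])/K[1,1]*d,d],-1)
    return (X-z['t'].ravel())@z['R'], z['p'], d
E
python3 - <<'E'
from h import *
for n in ("scene","top"):
    p,d,c=snap(n); cv2.imwrite(f'pics/{n}0.png',p[:,:,::-1]); print(n,c["R"],c["t"])
print(manip.read_state())
E
```

```text
pics
scene [[-0.61092688 -0.79164542 -0.00811691]
 [-0.31910547  0.25561642 -0.91259627]
 [ 0.72452747 -0.55493944 -0.40878132]] [349.21716065 221.96416529 647.15830357]
top [[-0.02340506 -0.99935119 -0.02737531]
 [-0.99171019  0.02666932 -0.12569662]
 [ 0.12634514  0.02420644 -0.99169096]] [  68.56020376  547.03608899 1192.57646079]
{'clock': 0.1, 'joints': array([ 1.16739638e+00,  3.00391402e-01,  1.52153075e+00, -4.53288617e-05,
        1.32066807e+00, -6.65744296e-02]), 'qd': array([-0.00261961, -0.00141169, -0.00202628,  0.00065944, -0.00129181,
        0.00029128]), 'effort': array([ 2.08671430e-03, -5.32648766e+01, -3.53277862e+01,  7.09647755e-02,
        2.35229154e-02, -9.40340601e-05]), 'eef_pos': array([181.68007884, 518.87978813, 204.95132992]), 'eef_rot': array([-3.14059437e+00, -2.25539298e-05,  2.80477837e+00]), 'wrist_force': array([ 0.03424475, -0.02901058, -1.30281537]), 'moment': array([-0.01878532, -0.07155474,  0.06296677]), 'finger_force': 0.0, 'finger_gap': 94.17160957388887}
```

View pics/top0.png

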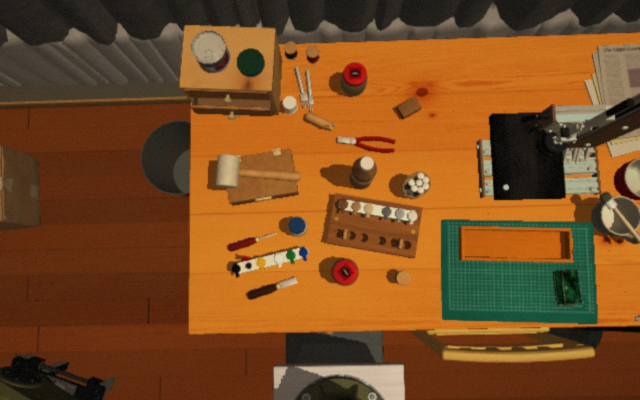

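View pics/scene0.png

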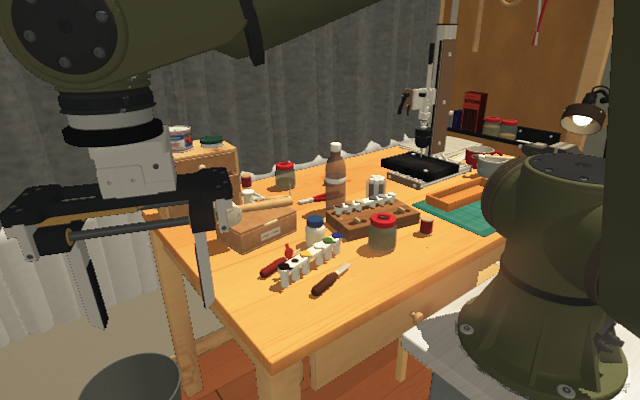

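The top view shows the strip from (237,268) black to (305,255) blue. The red cap stands open near (247,258), and green is at (291,255). The rack is centred near (373,226) with its front row empty. The skiver lies in front at (272,288), the beveler behind at (250,241), the glue pot at (297,226), and the jar at (345,272) right in front of the rack.

Run:
```python
from h import *
X,p,d=cloud("top")
def at(u,v): return X[v,u].round(0)
for n,uv in dict(black=(237,268),blue=(305,255),white=(278,258),glue=(297,226),jar=(345,272),spool=(403,278),rackFL=(326,248),rackFR=(417,255),rackBL=(334,198),rackBR=(420,208),bot=(366,163),tub=(416,185),h1=(345,235),h6=(403,244),b1=(343,204),b6=(410,216),skA=(250,293),skB=(297,281),bevA=(231,245),bevB=(275,235)).items(): print(n,at(*uv))
# rim cloud
m=(X[...,2]>35)&(X[...,2]<62)&(X[...,0]>200)&(X[...,0]<600)
n,l,s,c=cv2.connectedComponentsWithStats(m.astype(np.uint8))
for i in range(1,n):
    if s[i,4]>30:
        P=X[l==i]; r=cv2.minAreaRect(P[:,:2].astype(np.float32)); print(s[i],c[i].round(),[np.round(a,1) for a in r],np.median(P[:,2]))
```

```text
black [391. 238.  47.]
blue [418.  73.  45.]
white [412. 138.  51.]
glue [487.  89.  73.]
jar [376. -21.  82.]
spool [ 358. -161.   46.]
rackFL [435.  21.   0.]
rackFR [ 412. -205.    3.]
rackBL [562.  -3.  -6.]
rackBR [ 526. -212.   34.]
bot [610. -70. 195.]
tub [ 577. -197.   76.]
h1 [464. -26.  39.]
h6 [ 440. -171.    6.]
b1 [539. -23.  55.]
b6 [ 505. -183.   57.]
skA [329. 211.  20.]
skB [355.  95.  12.]
bevA [448. 258.  18.]
bevB [471. 149.  -1.]
[ 493  173   73   27 1735] [530. 186.] [array([ 570.9, -476.2]), array([166.3,  58.4]), np.float64(89.8)] 55.73397206973642
[616 172  24  28 195] [624. 186.] [array([ 560.7, -708.5]), array([79.2, 23. ]), np.float64(32.7)] 48.4987761111467
[227 181  71  23 999] [261. 190.] [array([578. , 174.2]), array([ 47.8, 171.5]), np.float64(3.0)] 58.92782811727038
[404 180  17  17  79] [410. 190.] [array([ 569.4, -188.7]), array([53.6, 18.2]), np.float64(44.0)] 48.92085550827102
[613 197  27  31 250] [631. 210.] [array([ 507.6, -704.1]), array([80.7, 30.9]), np.float64(26.5)] 49.13972116872028
[339 198  79  26 934] [378. 210.] [array([ 521.5, -106
[... 178 characters left out ...]
3401
[288 217  20  19  65] [299. 229.] [array([486.4,  88.5]), array([38.2, 45.9]), np.float64(22.7)] 47.46304706678251
[342 229   6  10  36] [345. 234.] [array([468. , -24.6]), array([10.3, 23.4]), np.float64(81.1)] 41.1548935220074
[398 239   5  12  37] [400. 244.] [array([ 437.9, -159.6]), array([ 9.5, 27.1]), np.float64(80.8)] 40.66977322070565
[231 246  78  31 906] [270. 260.] [array([406.6, 158.5]), array([ 37.9, 192.1]), np.float64(12.0)] 45.478036224265225
[331 258  28  28 115] [343. 271.] [array([376.4, -21.3]), array([64.7, 64.2]), np.float64(88.7)] 54.47794238712886
[396 270  15  15 166] [403. 277.] [array([ 358.8, -162.4]), array([32.7, 33.5]), np.float64(68.4)] 42.73718417202727
```

```bash
cat >> h.py <<'E'
from scipy.spatial.transform import Rotation as Ro
def rel(pos, yangle, tilt=0., ref=None):
    """row to reach TCP pos (mm), tool down, tool y at yangle deg in world; tilt deg about tool y (local)"""
    s=manip.read_state(); p,e=(s['eef_pos'],s['eef_rot']) if ref is None else ref
    R=Ro.from_euler('xyz',e)
    T=Ro.from_euler('z',yangle+90,degrees=True)*Ro.from_euler('x',np.pi)*Ro.from_euler('y',tilt,degrees=True)
    print('shift',R.inv().apply(np.array(pos)-p).round(1),'turn',(R.inv()*T).as_rotvec().round(3),'toolz',T.apply([0,0,1]).round(2),'tooly',T.apply([0,1,0]).round(2))
E
python3 -c "
from h import *
rel([404,156,190],10.5)"
```

```text
shift [-329.8 -269.    15.2] turn [-1.000e-03  1.000e-03  1.051e+00] toolz [ 0.  0. -1.] tooly [0.98 0.18 0.  ]
```

```bash
python3 -m crank '[[100,-330,-269,15,0,0,1.051],[100,-330,-269,15,0,0,1.051],[100,-330,-269,15,0,0,1.051],[100,-330,-269,15,0,0,1.051],[100,-330,-269,15,0,0,1.051],[100,-330,-269,15,0,0,1.051],[100,-330,-269,15,0,0,1.051],[100,-330,-269,15,0,0,1.051],[100,-330,-269,15,0,0,1.051],[100,-330,-269,15,0,0,1.051]]'
python3 - <<'E'
from h import *
print(manip.read_state()['eef_pos'],manip.read_state()['qd'].round(2))
p,d,c=snap("wrist"); cv2.imwrite('pics/w1.png',p[:,:,::-1])
E
```

```text
clock: 1.1
eef_pos: [405.3, 153.8, 190.1]
eef_rot: [-3.141, 0.0, 1.75]
wrist_force: [-0.0, 1.7, -0.1]
finger_gap: 93.9
finger_force: 0.0
[405.31758597 153.78765654 190.09042165] [ 0.08 -0.01  0.01  0.01  0.01  0.07]
```

View pics/w1.png

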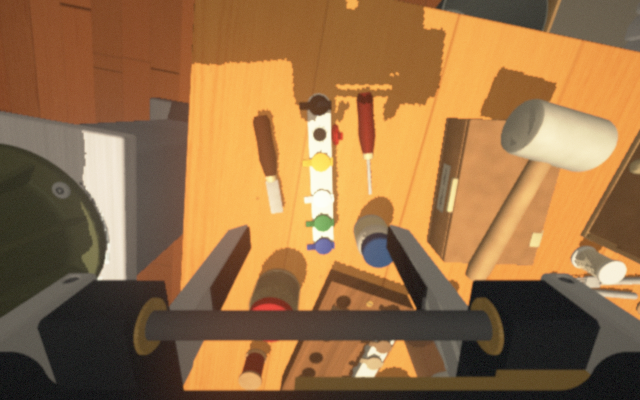

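The wrist view shows black at (319,104), the open red pot at (320,135) with its cap at (337,135), yellow at (319,160), white at (320,200), green at (322,222) and blue at (322,245). The beveler at (366,140) and skiver at (268,165) leave room for the fingers at mid strip.

Run:
```python
from h import *
X,p,d=cloud("wrist")
for uv in [(319,104),(320,135),(337,135),(319,160),(320,200),(322,222),(322,245),(320,180),(372,240),(275,300),(318,340)]: print(uv,X[uv[1],uv[0]].round(1))
m=(d>0)&(X[...,2]>33)&(X[...,2]<62)&(X[...,0]>370)&(X[...,0]<440)&(X[...,1]>50)&(X[...,1]<270)
n,l,s,c=cv2.connectedComponentsWithStats(m.astype(np.uint8))
for i in range(1,n):
    if s[i,4]>100:
        P=X[l==i]; print(s[i]); 
        for lo,hi in ((33,46),(46,62),(33,62)):
            Q=P[(P[:,2]>lo)&(P[:,2]<hi)]; print(lo,len(Q),[np.round(a,1) for a in cv2.minAreaRect(Q[:,:2].astype(np.float32))],np.median(Q[:,2]))
# yellow/white gap: rows profile across strip
for v in range(166,196,4):
    r=[(int(X[v,u,0]),int(X[v,u,1]),int(X[v,u,2])) for u in range(300,345,3)]; print(v,r)
```

```text
(319, 104) [390.6 243.   47.4]
(320, 135) [397.7 210.6  43.4]
(337, 135) [414.7 215.6  66. ]
(319, 160) [401.5 183.5  49.4]
(320, 200) [411.3 136.6  48. ]
(322, 222) [418.6 109.8  48.8]
(322, 245) [424.4  79.   47.5]
(320, 180) [407.1 159.5  43.8]
(372, 240) [477.9 106.1  68.9]
(275, 300) [378.9   9.9  75. ]
(318, 340) [448.3 -80.8  31.1]
[ 300   93   39  161 3787]
33 2027 [array([406.1, 163.3]), array([ 30. , 185.3]), np.float64(12.4)] 43.349876111878686
46 1760 [array([406.9, 160.3]), array([ 40.2, 188.9]), np.float64(11.6)] 48.093493075072516
33 3787 [array([406.8, 160.9]), array([ 40.2, 190.3]), np.float64(11.6)] 45.023879257426735
166 [(379, 162, -1), (383, 163, 0), (387, 164, -1), (391, 164, 0), (394, 174, 47), (398, 175, 47), (401, 176, 48), (404, 176, 48), (408, 177, 47), (411, 178, 49), (415, 177, 43), (422, 170, -1), (426, 171, 0), (430, 171, -1), (434, 172, 0)]
170 [(380, 157, 0), (384, 158, 0), (388, 158, -1), (392, 159, 0), (395, 169, 44), (399, 170, 43), (402, 171, 47), (405, 172, 48), (409, 172, 48), (412, 172, 43), (416, 173, 43), (423, 165, -1), (427, 166, 0), (431, 
[... 762 characters left out ...]
(388, 136, 0), (392, 137, 0), (396, 138, 0), (399, 150, 44), (402, 151, 43), (406, 151, 43), (409, 152, 42), (413, 152, 42), (416, 153, 42), (420, 154, 43), (427, 144, 0), (431, 144, -1), (435, 145, 0), (439, 146, 0)]
190 [(385, 130, 0), (389, 131, 0), (393, 132, 0), (397, 132, -1), (399, 145, 43), (403, 146, 43), (406, 147, 46), (410, 148, 47), (413, 149, 46), (417, 149, 43), (421, 149, 43), (428, 138, 0), (433, 139, -1), (391, 236, 368), (440, 140, 0)]
194 [(386, 124, 0), (390, 125, -1), (394, 126, 0), (398, 126, -1), (400, 140, 42), (404, 142, 47), (407, 143, 47), (411, 143, 47), (414, 144, 48), (417, 145, 48), (421, 145, 47), (425, 145, 44), (434, 133, -2), (438, 134, -1), (441, 135, 0)]
```

```bash
python3 -c "
from h import *
rel([407.5,160,60],11.7);rel([407.5,160,27.5],11.7)"
```

```text
shift [  4.3   3.8 130.1] turn [-0.001  0.    -0.024] toolz [ 0.  0. -1.] tooly [0.98 0.2  0.  ]
shift [  4.3   3.8 162.6] turn [-0.001  0.    -0.024] toolz [ 0.  0. -1.] tooly [0.98 0.2  0.  ]
```

```bash
python3 -m crank '[[53,4,4,50,0,0,-0.024],[53,4,4,90,0,0,-0.024],[53,4,4,130,0,0,-0.024],[53,4,4,130,0,0,-0.024],[53,4,4,130,0,0,-0.024],[53,4,4,130,0,0,-0.024]]' 20
python3 -c "
from h import *
rel([407.5,160,27.5],11.7)"
```

```text
clock: 1.75
eef_pos: [408.4, 161.5, 62.5]
eef_rot: [3.139, -0.0, 1.778]
wrist_force: [-0.9, 0.1, -0.1]
finger_gap: 50.8
finger_force: 0.0
shift [-1.3 -1.3 35. ] turn [ 0.003 -0.     0.003] toolz [ 0.  0. -1.] tooly [0.98 0.2  0.  ]
```

```bash
python3 -m crank '[[53,-1.3,-1.3,20,0,0,0],[53,-1.3,-1.3,34,0,0,0],[53,-1.3,-1.3,34,0,0,0],[53,-1.3,-1.3,34,0,0,0],[0,-1.3,-1.3,34,0,0,0],[0,-1.3,-1.3,34,0,0,0],[0,-1.3,-1.3,34,0,0,0],[0,-1.3,-1.3,34,0,0,0],[0,-1.3,-1.3,34,0,0,0],[0,-1.3,-1.3,34,0,0,0]]' 20
```

```text
clock: 2.75
eef_pos: [406.8, 159.3, 26.8]
eef_rot: [3.141, -0.0, 1.778]
wrist_force: [0.0, -1.1, 6.7]
finger_gap: 26.0
finger_force: 20.0
```

```bash
python3 -m crank '[[0,0,0,-20,0,0,0],[0,0,0,-60,0,0,0],[0,0,0,-100,0,0,0],[0,0,0,-125,0,0,0],[0,0,0,-125,0,0,0],[0,0,0,-125,0,0,0]]' 20
python3 -c "
from h import *
rel([413,-85,150],-12)"
```

```text
clock: 3.35
eef_pos: [406.2, 159.2, 150.7]
eef_rot: [-3.141, 0.0, 1.778]
wrist_force: [-0.5, -0.5, -1.5]
finger_gap: 26.0
finger_force: 20.0
shift [-240.4  -43.5    0.7] turn [-0.     0.     0.416] toolz [ 0. -0. -1.] tooly [ 0.98 -0.21  0.  ]
```

```bash
python3 -m crank '[[0,-40,-7,0,0,0,0.07],[0,-80,-14,0,0,0,0.14],[0,-120,-22,0,0,0,0.21],[0,-160,-29,0,0,0,0.28],[0,-200,-36,0,0,0,0.35],[0,-240,-43.5,0,0,0,0.416],[0,-240,-43.5,0,0,0,0.416],[0,-240,-43.5,0,0,0,0.416],[0,-240,-43.5,0,0,0,0.416]]' 20
python3 - <<'E'
from h import *
print(manip.read_state()['eef_pos'])
p,d,c=snap("wrist"); cv2.imwrite('pics/w2.png',p[:,:,::-1])
E
```

```text
clock: 4.25
eef_pos: [412.8, -83.8, 150.4]
eef_rot: [-3.14, -0.0, 1.363]
wrist_force: [0.4, -0.9, -1.6]
finger_gap: 25.3
finger_force: 20.0
[412.84460422 -83.78285719 150.40739496]
```

View pics/w2.png

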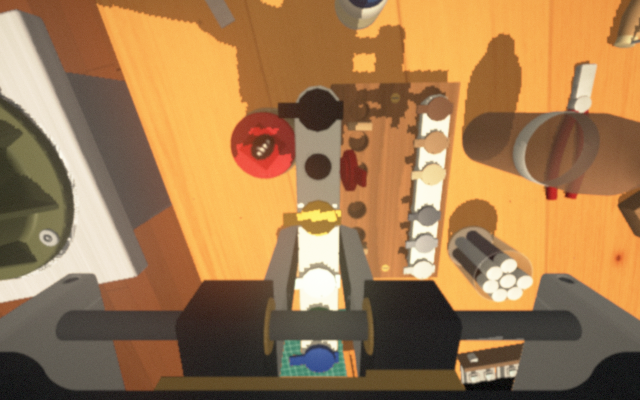

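The strip is held at the centre. The rack is to its right, with holes at (358,141) and (358,209), a saddle at (360,126), and the back strip from (434,107) to (420,270). I'll measure it all from this one view.

Run:
```python
from h import *
X,p,d=cloud("wrist")
f=lambda Q:[np.round(a,1) for a in cv2.minAreaRect(Q[:,:2].astype(np.float32))]
box=(d>0)&(X[...,0]>400)&(X[...,0]<560)&(X[...,1]>-230)&(X[...,1]<40)
def comps(lo,hi,mn):
    m=box&(X[...,2]>lo)&(X[...,2]<hi)
    n,l,s,c=cv2.connectedComponentsWithStats(m.astype(np.uint8))
    for i in range(1,n):
        if s[i,4]>mn: Q=X[l==i]; print((lo,hi),s[i],f(Q),Q.mean(0).round(1))
comps(47,62,100); comps(47.5,53.5,40); comps(53.5,60,60); comps(38,46,30); comps(28,36,300)
# held strip
m=(d>0)&(X[...,2]>145)&(X[...,2]<185)&(X[...,0]>370)&(X[...,0]<450)&(X[...,1]>-110)&(X[...,1]<40)
for v in range(95,270,12):
    Q=X[v][m[v]]; 
    if len(Q): print(v,Q[:,0].min().round(1),Q[:,0].max().round(1),Q[:,1].mean().round(1),np.median(Q[:,2]).round(1))
for uv in [(319,108),(316,165),(318,218),(319,285),(318,357)]: print(uv,X[uv[1],uv[0]].round(1))
# front holes: dark low depth
m=box&(X[...,2]<24)&(X[...,2]>2)&(X[...,0]>435)&(X[...,0]<490)
n,l,s,c=cv2.connectedComponentsWithStats(m.astype(np.uint8))
for i in range(1,n):
    if s[i,4]>20: print('hole',s[i],c[i].round(1),X[l==i].mean(0).round(1))
```

```text
(47, 62) [ 404   94   50  185 5111] [array([ 520.6, -103.3]), array([191.2,  35.9]), np.float64(79.4)] [523.1 -95.6  53.8]
(47, 62) [464 256  11  30 167] [array([ 556.5, -200.4]), array([31.8,  5.2]), np.float64(86.2)] [ 556.4 -196.3   54.9]
(47.5, 53.5) [425  94  21  10  57] [array([538.2, -12.3]), array([18.6,  5. ]), np.float64(9.6)] [536.2 -12.3  51. ]
(47.5, 53.5) [420 112  33  27 455] [array([536.9, -37.8]), array([23.4, 27.2]), np.float64(80.3)] [534.9 -37.2  51.1]
(47.5, 53.5) [417 144  32  27 413] [array([531.1, -67.7]), array([24.5, 28. ]), np.float64(82.0)] [529.2 -68.   51.1]
(47.5, 53.5) [413 171  33  42 701] [array([ 524.7, -102.6]), array([43.8, 27.9]), np.float64(79.3)] [ 522.5 -105.2   51.1]
(47.5, 53.5) [411 220  27  20 320] [array([ 515.7, -143.1]), array([23.3, 26.8]), np.float64(80.9)] [ 514.3 -142.8   51. ]
(47.5, 53.5) [409 247  26  24 296] [array([ 510.2, -175.9]), array([25.1, 28.9]), np.float64(73.2)] [ 508.5 -173.9   51.1]
(47.5, 53.5) [464 256   7  25  63] [array([ 556.4, -199.1]), array([28.6,  4.1]), np.float64(83.2)] [ 556.5 -196.2   50.5]
(53.5, 60) [4
[... 1484 characters left out ...]
68.0
179 410.0 436.9 -39.1 167.5
191 409.0 433.4 -46.5 166.8
203 407.3 432.1 -53.1 170.2
215 398.3 431.8 -58.8 171.9
227 395.5 436.1 -69.7 169.5
239 392.4 439.6 -75.6 168.1
251 401.0 429.4 -84.4 167.1
263 399.6 426.4 -92.8 167.0
(319, 108) [431.5  -0.5 170.9]
(316, 165) [423.4 -30.6 169. ]
(318, 218) [418.1 -61.4 171.8]
(319, 285) [ 409.3 -106.5  171.4]
(318, 357) [ 396.8 -162.7  171.8]
hole [350  99  19  21 308] [358.9 109.2] [473.6  -9.4   8.6]
hole [349 131  19  19 279] [357.9 139.9] [467.1 -41.5   8.5]
hole [358 161   9   9  57] [361.9 164.9] [466.8 -70.    8.9]
hole [348 200  18  16 205] [356.3 207.6] [ 451.9 -118.8   10.7]
hole [352 226  13  13  72] [359.6 231.1] [ 450.6 -149.    11.6]
```

Run:
```python
from h import *
X,p,d=cloud("wrist")
u=np.array([0.206,0.9785])
m0=(d>0)&(X[...,2]>140)&(X[...,2]<185)&(X[...,0]>370)&(X[...,0]<450)
# end of strip (black side)
Q=X[m0&(X[...,1]>-60)]; Q2=Q[:,:2]; s=Q2@u; o=np.array([413,-83])@u
print('far end s',np.percentile(s,[99,99.7,100])-o,'expected 97 (rim)/95.5 cap')
hsv=cv2.cvtColor(p,cv2.COLOR_RGB2HSV)
for n,h0,h1,v in (('yellow',20,35,200),('blue',100,130,330),('green',45,85,320)):
    m=m0&(hsv[...,0]>=h0)&(hsv[...,0]<=h1)&(hsv[...,1]>120)
    if m.sum(): q=X[m][:,:2]@u-o; print(n,m.sum(),np.percentile(q,[1,50,99]).round(1))
m=m0&(X[...,2]>169.5)&(X[...,1]>-20); q=X[m][:,:2]@u-o; print('black',np.percentile(q,[1,50,99]).round(1))
# edge at y-range white gap: yellow edges, back strip far end in same camera
m=(d>0)&(X[...,2]>47)&(X[...,2]<60)&(X[...,0]>490)&(X[...,0]<545); u2=np.array([0.187,0.982]); q=X[m][:,:2]@u2; o2=np.array([524.8,-104.3])@u2
print('back ends',np.percentile(q,[0,.3,99.7,100])-o2)
q=X[m&(X[...,2]<53)][:,:2]@np.array([.982,-.187])-np.array([524.8,-104.3])@np.array([.982,-.187]); print('back rim x',np.percentile(q,[1,3,50,97,99]).round(1))
```

```text
far end s [94.3805353  95.76967245 96.4521141 ] expected 97 (rim)/95.5 cap
yellow 490 [12.  23.4 27.6]
blue 708 [-93.4 -83.7 -74.4]
black [73.6 84.  93.9]
back ends [-95.4110124  -93.16814744 169.9929135  173.12380809]
back rim x [-62.4 -14.8  -5.7  11.2  11.9]
```

```bash
python3 -m crank '[[0,0.7,42.2,0,0,0,-0.02],[0,0.7,42.2,0,0,0,-0.02],[0,0.7,42.2,40,0,0,-0.02],[0,0.7,42.2,75,0,0,-0.02],[0,0.7,42.2,85,0,0,-0.02],[0,0.7,42.2,85,0,0,-0.02],[0,0.7,42.2,85,0,0,-0.02]]' 20
python3 -m crank '[[0,0,0,3,0,0,0],[0,0,0,6,0,0,0],[0,0,0,9,0,0,0],[0,0,0,12,0,0,0],[0,0,0,12,0,0,0]]' 20
```

```text
clock: 5.0
eef_pos: [455.4, -92.5, 67.8]
eef_rot: [3.14, 0.0, 1.382]
wrist_force: [0.7, 0.4, -0.7]
finger_gap: 25.7
finger_force: 20.0
clock: 5.5
eef_pos: [454.4, -92.6, 54.1]
eef_rot: [-3.141, -0.0, 1.382]
wrist_force: [-0.7, 0.1, -2.7]
finger_gap: 25.9
finger_force: 20.0
```

```bash
python3 -m crank '[[0,0,0,3,0,0,0],[0,0,0,6,0,0,0],[0,0,0,9,0,0,0],[0,0,0,12,0,0,0],[0,0,0,15,0,0,0],[0,0,0,17,0,0,0],[0,0,0,17,0,0,0]]' 20
```

```text
clock: 6.2
eef_pos: [454.6, -92.6, 37.2]
eef_rot: [-3.141, 0.0, 1.382]
wrist_force: [-0.9, -0.4, -1.7]
finger_gap: 25.6
finger_force: 20.0
```

```bash
python3 -m crank '[[0,0,0,1,0,0,0],[0,0,0,2,0,0,0],[0,0,0,2,0,0,0],[0,0,0,2,0,0,0]]' 20; python3 -m crank '[[0,0,0,0.5,0,0,0],[0,0,0,1,0,0,0],[0,0,0,1,0,0,0],[0,0,0,1,0,0,0]]' 10
```

```text
clock: 6.6
eef_pos: [454.7, -92.6, 35.5]
eef_rot: [-3.142, 0.0, 1.382]
wrist_force: [-2.1, 0.8, 0.5]
finger_gap: 25.8
finger_force: 20.0
clock: 7.0
eef_pos: [454.9, -92.7, 34.8]
eef_rot: [3.141, 0.0, 1.382]
wrist_force: [-1.6, -0.1, 6.1]
finger_gap: 26.0
finger_force: 10.0
```

```bash
python3 -m crank '[[47,0,0,0,0,0,0],[47,0,0,0,0,0,0],[47,0,0,0,0,0,0],[47,0,0,-15,0,0,0],[47,0,0,-50,0,0,0],[47,0,0,-100,0,0,0],[0,0,0,-140,0,0,0],[0,0,0,-140,0,0,0],[0,0,0,-140,0,0,0],[0,0,0,-140,0,0,0]]' 10
python3 - <<'E'
from h import *
print(manip.read_state()['eef_pos'],manip.read_state()['finger_gap'])
p,d,c=snap("wrist"); cv2.imwrite('pics/w3.png',p[:,:,::-1])
E
```

```text
clock: 8.0
eef_pos: [454.1, -92.5, 173.1]
eef_rot: [-3.139, -0.0, 1.382]
wrist_force: [-0.2, -0.2, -0.2]
finger_gap: 15.6
finger_force: 0.0
[454.13210121 -92.450924   173.1025467 ] 15.58214566438749
```

View pics/w3.png

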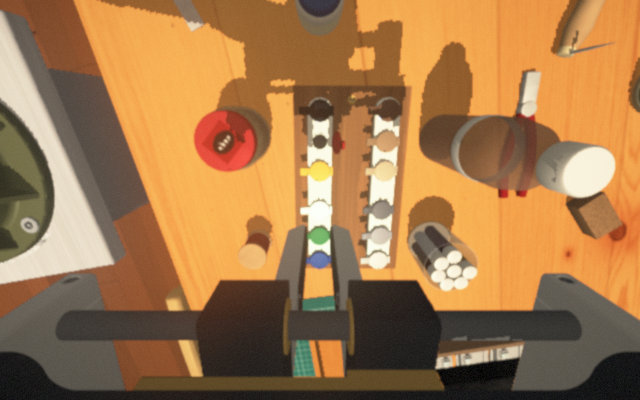

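The strip sits in the front row, parallel to the back strip. The red cap stands open at (337,142), the red pot is at (319,142), green is at (319,236). Next I'll check its height and the red cap.

Run:
```python
from h import *
X,p,d=cloud("wrist")
o=np.array([455.2,-91.2]);ux=np.array([.982,-.187]);uy=np.array([.187,.982])
def rep(n,m):
    Q=X[m]; q=Q[:,:2]-o; x=q@ux;y=q@uy
    print(n,m.sum(),'x',np.percentile(x,[1,50,99]).round(1),'y',np.percentile(y,[1,50,99]).round(1),'z',np.percentile(Q[:,2],[1,50,99]).round(1))
q=X[...,:2]-o; x=q@ux; y=q@uy; z=X[...,2]; v=d>0
hsv=cv2.cvtColor(p,cv2.COLOR_RGB2HSV)
near=v&(abs(x)<40)&(abs(y)<110)&(z>45)&(z<110)
for n,h0,h1 in (('yellow',20,35),('green',45,85),('blue',100,130)): rep(n,near&(hsv[...,0]>=h0)&(hsv[...,0]<=h1)&(hsv[...,1]>120))
rep('redcap',near&((hsv[...,0]<8)|(hsv[...,0]>172))&(hsv[...,1]>120)&(x>5)&(abs(y-53)<15))
rep('rimL',near&(abs(y-40)<2)&(z<54)&(abs(x)<18)); rep('rimM',near&(abs(y)<6)&(z<54)&(abs(x)<18)); rep('rimR',near&(abs(y+38)<2)&(z<54)&(abs(x)<18))
rep('rimtopB',near&(z>47)&(z<54)&(x>55)&0); b=v&(abs(x-70)<20)&(abs(y)<6)&(z>45)&(z<54); rep('backM',b)
b=v&(abs(x-70)<25)&(abs(y)<98)&(z>45)&(z<60); rep('back',b)
b=v&(abs(x)<25)&(abs(y)<100)&(z>45)&(z<60); rep('front',b)
```

```text
yellow 392 x [-19.7  -0.7  14.2] y [12.1 21.2 30.7] z [52.7 56.1 58. ]Traceback (most recent call last):
  File "<stdin>", line 10, in <module>
  File "<stdin>", line 6, in rep
    return _quantile_unchecked(
        a, q, axis, out, overwrite_input, method, keepdims, weights)
    return _ureduce(a,
                    func=_quantile_ureduce_func,
    ...<5 lines>...
                    overwrite_input=overwrite_input,
                    method=method)
    r = func(a, **kwargs)
    result = _quantile(arr,
                       quantiles=q,
    ...<2 lines>...
                       out=out,
                       weights=wgt)
    slices_having_nans = np.isnan(arr[-1, ...])
                                  ~~~^^^^^^^^^
IndexError: index -1 is out of bounds for axis 0 with size 0
```

Run:
```python
from h import *
X,p,d=cloud("wrist")
o=np.array([455.2,-91.2]);ux=np.array([.982,-.187]);uy=np.array([.187,.982])
q=X[...,:2]-o; x=q@ux; y=q@uy; z=X[...,2]; v=d>0
def rep(n,m):
    if m.sum()<4: return print(n,0)
    print(n,m.sum(),*[c+str(np.percentile(a[m],[1,50,99]).round(1)) for c,a in (('x',x),('y',y),('z',z))])
hsv=cv2.cvtColor(p,cv2.COLOR_RGB2HSV)
near=v&(abs(x)<40)&(abs(y)<110)&(z>45)&(z<110)
print(hsv[236,319],x[236,319],y[236,319],z[236,319])
rep('green',near&(hsv[...,0]>=40)&(hsv[...,0]<=90)&(hsv[...,1]>80)); rep('blue',near&(hsv[...,0]>=95)&(hsv[...,0]<=130)&(hsv[...,1]>100))
rep('redcap',near&((hsv[...,0]<8)|(hsv[...,0]>172))&(hsv[...,1]>120)&(x>5)&(abs(y-53)<15))
rep('black',near&(z>54)&(y>70))
for c in (40,0,-38): rep(f'rim{c}',near&(abs(y-c)<3)&(z<54)&(abs(x)<18))
rep('backM',v&(abs(x-70)<20)&(abs(y)<6)&(z>45)&(z<54)); rep('back',v&(abs(x-70)<25)&(abs(y)<98)&(z>45)&(z<60)); rep('front',v&(abs(x)<25)&(abs(y)<100)&(z>45)&(z<60))
```

```text
[ 55 104 187] 0.42525204477323236 -54.03354251866797 56.16326035646081
green 276 x[-12.    0.4  11.9] y[-62.8 -53.  -43.1] z[53.7 56.  57.6]
blue 32 x[-5.1  4.6 10.9] y[-92.7 -88.3 -81.8] z[54.1 56.1 57.2]
redcap 133 x[14.3 18.  23.7] y[43.5 53.3 62.1] z[63.4 72.6 84.8]
black 491 x[-19.6  -0.7  12.3] y[73.3 83.  93.4] z[54.3 56.1 57.8]
rim40 143 x[-11.3   1.4  13. ] y[37.2 40.4 42.7] z[50.  51.3 52.6]
rim0 121 x[-11.7   0.4  13.6] y[-2.8 -0.1  2.7] z[49.3 51.3 52.8]
rim-38 112 x[-12.2   0.4  12.9] y[-40.9 -38.  -35. ] z[49.4 51.1 52.4]
backM 264 x[56.8 69.3 82.4] y[-5.9  0.   5.8] z[47.1 51.1 52.5]
back 4418 x[49.8 67.9 82.8] y[-90.2  13.3  92.5] z[46.9 54.9 57.7]
front 4133 x[-18.3   0.4  13.7] y[-90.2  13.5  92.4] z[49.8 52.8 57.6]
```

```bash
python3 -c "
from h import *
rel([509.3,-47.6,150],-100.8)"
```

```text
shift [54.4 45.8 22.9] turn [-0.002  0.002  1.57 ] toolz [-0. -0. -1.] tooly [-0.19 -0.98  0.  ]
```

```bash
python3 -m crank '[[0,54,46,0,0,0,0.15],[0,54,46,0,0,0,0.3],[0,54,46,0,0,0,0.45],[0,54,46,0,0,0,0.6],[0,54,46,0,0,0,0.75],[0,54,46,0,0,0,0.9],[0,54,46,0,0,0,1.05],[0,54,46,0,0,0,1.2],[0,54,46,0,0,0,1.35],[0,54,46,0,0,0,1.5]]'
python3 -c "
from h import *
rel([509.3,-47.6,70],-100.8)"
```

```text
clock: 9.05
eef_pos: [509.6, -48.1, 173.0]
eef_rot: [-3.141, 0.002, -0.116]
wrist_force: [0.3, -0.4, -0.0]
finger_gap: 0.5
finger_force: 0.0
shift [-1.00e-01 -5.00e-01  1.03e+02] turn [-0.     0.002  0.072] toolz [-0. -0. -1.] tooly [-0.19 -0.98  0.  ]
```

```bash
python3 -m crank '[[0,0,0,50,0,0,0.072],[0,0,0,90,0,0,0.072],[0,0,0,103,0,0,0.072],[0,0,0,103,0,0,0.072]]'
python3 -m crank '[[0,-8,0,0,0,0,0],[0,-16,0,0,0,0,0],[0,-24,0,0,0,0,0],[0,-32,0,0,0,0,0],[0,-39,0,0,0,0,0],[0,-45,0,0,0,0,0],[0,-45,0,4,0,0,0],[0,-45,0,8,0,0,0],[0,-45,0,8,0,0,0]]'
```

```text
clock: 9.45
eef_pos: [509.0, -48.1, 69.7]
eef_rot: [3.142, 0.004, -0.182]
wrist_force: [0.9, -0.1, 0.4]
finger_gap: 0.4
finger_force: 0.0
clock: 10.35
eef_pos: [465.6, -40.1, 62.7]
eef_rot: [3.142, 0.001, -0.182]
wrist_force: [-0.4, -0.0, -0.1]
finger_gap: 0.4
finger_force: 0.0
```

```bash
python3 -m crank '[[0,0,0,3,0,0,0],[0,0,0,5,0,0,0],[0,0,0,6,0,0,0],[0,0,0,6.5,0,0,0],[0,0,0,7,0,0,0],[0,0,0,7,0,0,0]]'
```

```text
clock: 10.95
eef_pos: [465.8, -40.1, 56.9]
eef_rot: [3.142, -0.0, -0.182]
wrist_force: [-3.2, 0.7, 8.2]
finger_gap: 0.8
finger_force: 4.1
```

```bash
python3 -m crank '[[0,0,0,0.7,0,0,0],[0,0,0,0.7,0,0,0],[0,0,0,0,0,0,0],[0,0,0,-40,0,0,0],[0,0,0,-80,0,0,0],[0,0,0,-110,0,0,0],[0,0,0,-110,0,0,0],[0,0,0,-110,0,0,0]]'
python3 - <<'E'
from h import *
rel([386.4,-132,150],-100.8,55);rel([386.4,-132,150],-100.8,-55)
print(manip.read_state()['joints'])
p,d,c=snap("top"); cv2.imwrite('pics/t4.png',cv2.resize(p[180:300,220:440,::-1],None,fx=3,fy=3))
E
```

```text
clock: 11.75
eef_pos: [465.8, -40.1, 166.4]
eef_rot: [3.142, -0.001, -0.182]
wrist_force: [0.2, -0.4, -0.5]
finger_gap: 0.3
finger_force: 0.0
shift [-61.5 104.8  16.4] turn [-0.003  0.959  0.006] toolz [ 0.8  -0.15 -0.57] tooly [-0.19 -0.98  0.  ]
shift [-61.5 104.8  16.4] turn [ 0.003 -0.961  0.006] toolz [-0.8   0.15 -0.57] tooly [-0.19 -0.98  0.  ]
[-1.64191938e-01  1.54157042e-01  1.79500970e+00 -1.81643586e-05
  1.19168888e+00  1.58854922e+00]
```

View pics/t4.png

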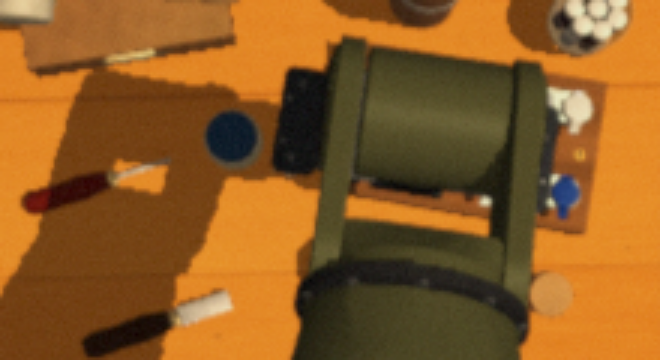

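```bash
python3 -c "
from h import *
rel([396.2,-133.9,110],-100.8,40)"
```

```text
shift [-51.  104.9  55.7] turn [-0.002  0.699  0.006] toolz [ 0.63 -0.12 -0.77] tooly [-0.19 -0.98  0.  ]
```

```bash
python3 -m crank '[[0,-10,35,0,0,0,0],[0,-25,70,0,0,0.13,0.006],[0,-51,105,0,0,0.26,0.006],[0,-51,105,0,0,0.4,0.006],[0,-51,105,0,0,0.54,0.006],[0,-51,105,10,0,0.65,0.006],[0,-51,105,20,0,0.699,0.006],[0,-51,105,20,0,0.699,0.006],[0,-51,105,20,0,0.699,0.006],[0,-51,105,20,0,0.699,0.006]]'
python3 - <<'E'
from h import *
s=manip.read_state();print(s['joints'].round(2),s['qd'].round(2))
o=np.array([455.2,-91.2]);ux=np.array([.982,-.187]);uy=np.array([.187,.982])
P=lambda x,y,z:[*(o+x*ux+y*uy),z]
rel(P(-36,-53,90),-100.8,40);rel(P(-34,-53,45),-100.8,40)
p,d,c=snap("wrist"); cv2.imwrite('pics/w5.png',p[:,:,::-1])
X,_,d=cloud("wrist"); q=X[...,:2]-o; x=q@ux; y=q@uy; z=X[...,2]; v=(d>0)&(abs(x)<25)
for n,c in (('black',84),('red',53),('yel',22),('white',-22),('green',-53),('blue',-84)):
    m=v&(abs(y-c)<9)&(z>40)&(z<100)
    if m.sum(): print(n,m.sum(),'x',np.percentile(x[m],[1,99]).round(1),'z',np.percentile(z[m],[5,50,99]).round(1), 'lip z',np.median(z[m&(x<-14)]).round(1))
E
```

```text
clock: 12.8
eef_pos: [397.1, -134.2, 146.9]
eef_rot: [-3.139, -0.698, -0.189]
wrist_force: [0.2, 0.0, 0.0]
finger_gap: 0.6
finger_force: 0.0
[-0.57 -0.26  2.4   0.65  0.41  0.66] [ 0.   -0.   -0.    0.02 -0.   -0.02]
shift [-26.6  -0.   52. ] turn [-0.002  0.    -0.   ] toolz [ 0.63 -0.12 -0.77] tooly [-0.19 -0.98  0.  ]
shift [-54.    0.1  87.7] turn [-0.002  0.    -0.   ] toolz [ 0.63 -0.12 -0.77] tooly [-0.19 -0.98  0.  ]
black 438 x [-19.5  14.4] z [51.  56.3 58.1] lip z 57.0
red 465 x [-19.6  14.6] z [50.7 56.2 58. ] lip z 57.1
yel 451 x [-19.7  13.8] z [50.7 56.3 58.1] lip z 57.0
white 476 x [-20.1  13.9] z [50.2 56.1 58.1] lip z 57.0
green 363 x [-11.7  13.8] z [51.3 56.2 57.7] lip z nan
blue 472 x [-20.1  13.6] z [50.4 56.1 58.4] lip z 57.1
  return _methods._mean(a, axis=axis, dtype=dtype,
  ret = ret.dtype.type(ret / rcount)
```

View pics/w5.png

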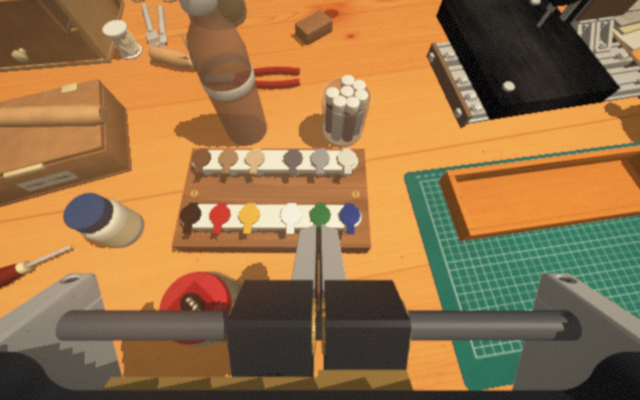

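The red cap at (219,212) lies shut like its neighbours. The fingers point straight at green (319,212), and the jar at (195,300) stays below the gripper body.

```bash
python3 -m crank '[[0,-27,0,52,0,0,0],[0,-27,0,52,0,0,0],[0,-40,0,70,0,0,0],[0,-54,0,87.5,0,0,0],[0,-54,0,87.5,0,0,0],[0,-54,0,87.5,0,0,0],[0,-54,0,87.5,0,0,0]]'
python3 - <<'E'
from h import *
o=np.array([455.2,-91.2]);ux=np.array([.982,-.187]);uy=np.array([.187,.982])
s=manip.read_state();q=s['eef_pos'][:2]-o;print(q@ux,q@uy)
rel([*(o-23*ux-53*uy),45],-100.8,40)
E
```

```text
clock: 13.55
eef_pos: [411.7, -136.4, 44.1]
eef_rot: [-3.138, -0.698, -0.189]
wrist_force: [-0.0, -0.0, 0.4]
finger_gap: 0.4
finger_force: 0.0
-34.30221057731386 -52.52976434700371
shift [9.2 0.4 6.6] turn [-0.003  0.    -0.001] toolz [ 0.63 -0.12 -0.77] tooly [-0.19 -0.98  0.  ]
```

```bash
python3 -m crank '[[0,5,0,3.5,0,0,0],[0,9.6,0,6.9,0,0,0],[0,13.2,0,4.3,0,0,0],[0,16.8,0,1.8,0,0,0],[0,21,0,0,0,0,0],[0,25.1,0,-1.3,0,0,0],[0,29.5,0,-1.8,0,0,0],[0,33.8,0,-2,0,0,0],[0,33.8,0,-2,0,0,0]]'
python3 - <<'E'
from h import *
p,d,c=snap("wrist"); cv2.imwrite('pics/w6.png',p[120:280,150:470,::-1].repeat(2,0).repeat(2,1))
E
```

```text
clock: 14.45
eef_pos: [436.6, -141.6, 69.1]
eef_rot: [-3.14, -0.701, -0.188]
wrist_force: [0.7, -0.3, -1.4]
finger_gap: 0.3
finger_force: 0.0
```

View pics/w6.png

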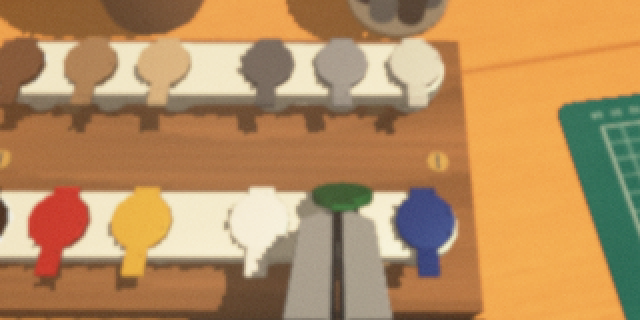

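The green cap has swung up and now shows foreshortened at crop (342,197), above the fingertips. The neighbours are still flat, so I'll carry on along the arc and then back away.

```bash
python3 -m crank '[[0,4.4,0,0.5,0,0,0],[0,8.8,0,1.5,0,0,0],[0,12.8,0,3.2,0,0,0],[0,16.8,0,5.2,0,0,0],[0,21.5,0,8.5,0,0,0],[0,21.5,0,8.5,0,0,0]]'
python3 -m crank '[[0,-8,0,-6.4,0,0,0],[0,-23,0,-19,0,0,0],[0,-20,0,-50,0,0,0],[0,-20,0,-90,0,0,0],[0,-20,0,-90,0,0,0],[0,-20,0,-90,0,0,0]]'
python3 - <<'E'
from h import *
p,d,c=snap("wrist"); cv2.imwrite('pics/w7.png',p[:,:,::-1])
o=np.array([455.2,-91.2]);ux=np.array([.982,-.187]);uy=np.array([.187,.982])
X,_,d=cloud("wrist"); q=X[...,:2]-o; x=q@ux; y=q@uy; z=X[...,2]; v=(d>0)
for n,c in (('black',84),('red',53),('yel',22),('white',-22),('green',-53),('blue',-84),('gap0',0)):
    for k,xc in (('F',0),('B',70)):
        m=v&(abs(y-c)<6)&(z>45)&(z<100)&(abs(x-xc)<28)
        if m.sum(): print(n,k,m.sum(),'x',np.percentile(x[m],[1,99]).round(1),'z',np.percentile(z[m],[5,50,99]).round(1), 'lip z',np.percentile(z[m&(x<xc-14)],50).round(1) if (m&(x<xc-14)).any() else None)
m=v&(abs(y+53)<12)&(z>60)&(z<100)&(abs(x)<40); print(np.polyfit(z[m],x[m],1))
E
```

```text
clock: 15.1
eef_pos: [457.7, -145.6, 75.4]
eef_rot: [-3.139, -0.699, -0.189]
wrist_force: [0.3, -0.7, 0.5]
finger_gap: 0.7
finger_force: 0.0
clock: 15.7
eef_pos: [384.2, -132.0, 132.8]
eef_rot: [-3.141, -0.702, -0.188]
wrist_force: [0.5, 0.2, 0.1]
finger_gap: 0.2
finger_force: 0.0
black F 337 x [-19.7  14.5] z [52.4 56.4 58.2] lip z 57.1
black B 261 x [49.2 83. ] z [49.9 56.3 58. ] lip z 56.8
red F 339 x [-20.1  14.5] z [52.4 56.4 58.5] lip z 57.3
red B 264 x [49.  82.9] z [51.3 56.4 57.8] lip z 57.0
yel F 342 x [-19.8  14.6] z [51.7 56.3 58.1] lip z 57.2
yel B 257 x [49.1 82.8] z [51.3 56.3 58. ] lip z 57.1
white F 339 x [-19.9  14.4] z [51.6 56.3 58.2] lip z 56.9
white B 261 x [49.1 83.2] z [51.4 56.4 57.9] lip z 57.0
green F 553 x [-12.1  23.1] z [50.4 53.4 84.4] lip z None
green B 251 x [48.6 83. ] z [52.2 56.3 58. ] lip z 56.8
blue F 344 x [-19.8  14.6] z [51.2 56.3 58.4] lip z 57.1
blue B 269 x [48.4 82.9] z [50.5 56.2 58.2] lip z 56.8
gap0 F 286 x [-12.1  13.4] z [48.7 51.5 53. ] lip z None
gap0 B 234 x [56.5 81.8] z [47.7 51.4 52.9] lip z None
[ 0.375422  -9.0721253]
```

View pics/w7.png

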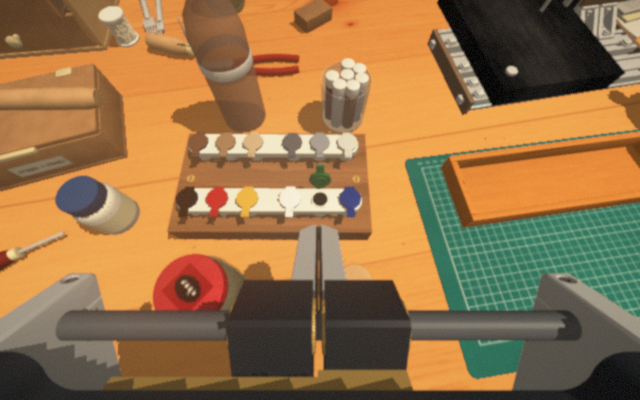

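The green cap stands open at (319,178), about 1.9 rad. The other five lie shut, the strip sits level with the back strip, and nothing is touched.

```bash
python3 -c "
from cell import manip
print(manip.sign_off())"
```

```text
the job is handed in; nothing more can be done
None
```

I handed the job in at about 15.7 s of the 59 s. By the last measurements the strip was home in the front row and held until seated, with red and the four other caps shut, green open about 1.9 rad, and the back strip and bystanders left in place. The hand-in gave no verdict.

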